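Seat the square stake in its bench holder

TASK

Get the square-headed stake ready for hammering: seat its foot in the steel holder that is screwed to the bench, sliding it sideways in under the keeper lip until it sits flat on the base plate, fully home against the back stop and square with the holder, and let go of it. Leave the round-headed stake where it stands.

Things in the scene. Friction and masses are not known exactly. Their poses are not given: they have to be found in the camera images.
- square_stake_center (a point): Square-headed loose steel stake (small anvil), 0.6 kg, upright, 90 mm tall: square foot 76 x 76 x 12 mm; round waist 22 mm thick (30 mm at its ends) from 12 to 58 mm up; square head 38 x 38 mm from 58 to 90 mm up, to grip by opposite sides. All centred, sides parallel. Point: on the centre line, 45 mm above the underside, 29 mm below the head's middle; z up, x and y parallel to the sides.
- round_stake_center (a point): The other steel stake, to be left alone: same foot, waist and height, but its head is round, 42 mm across, with a domed top. Point: on its centre line, 45 mm above its underside.
- holder: Steel holder fixed to the bench. Origin: centre of its underside; x from its open front to its back stop, z up. Base plate 122 (x) by 130 (y) mm, top 6 mm above the bench, clear from x = -61 to +27 mm but for two 2 mm screw heads at x = -50, y = +-52. The undercut pocket is at x = +27 to +49 mm, cheeks and lip run on to +61.
- seat (a point): On the base plate's top, where the centre of the foot's underside is when fully home: holder x = +11 mm, y = 0; axes as the holder's. Back stop 38 mm farther on in x; cheeks 50 mm to either side (24 mm of side play). Keeper lip starts 16 mm on in x: underside 24 mm, top 32 mm above this point (screw heads on it to 37 mm). Lip then clears the waist by 5 mm and lies below the head.

How it is judged:
At the end, for the whole second after the job is handed in: The square-headed stake stands at rest, upright (within 6 degrees), its foot flat on the base plate (within 5 mm), under the lip and within 10 mm of the back stop, within 16 mm of the pocket's middle sideways, any of its sides square with the holder within 12 degrees (x of square_stake_center in the frame of holder between 0.001 and 0.018 m and y of square_stake_center in the frame of holder between -0.016 and 0.016 m and z of square_stake_center in the frame of holder between 0.046 and 0.056 m and angle between square_stake_center's own z axis and vertical below 0.1 rad and (angle between the x axis of square_stake_center and the x axis of holder, either way round below 0.21 rad or angle between the y axis of square_stake_center and the x axis of holder, either way round below 0.21 rad) and linear speed of square_stake below 0.02 m/s); the robot touches nothing.
It fails at once if the round-headed stake is moved more than 30 mm (distance of round_stake_center from where it was at the start of the episode above 0.03 m).
It also fails if it takes over 35 s, if anything falls off the work surface, if the arm or the gripper's body presses on something with over 40 N, if the wrist force passes 120 N, or if a joint passes its speed limit or range.

ROBOT

A 6-joint arm with a two-finger parallel gripper is mounted at the origin on a cart in front of the work surface, level with it; the furniture and walls round the work are solid. World frame = base frame: x ahead of the robot, y to its left, z up, the work surface at z = 0. Lengths are in m, angles in rad, forces in N, time in s.
With the tool pointing down it reaches from about 0.25 to 0.775 m from the base axis. Payload 4 kg.
Tool frame: the origin (TCP) lies at the very end of the fingers, on their centre line; the grasp point (between the pads) lies ctrl.tcp_to_grasp behind it (ctrl.tcp_to_grasp is the distance from the TCP to the grasp point, in m); z points along the fingers, y is the direction in which the jaws open and shut (so a half turn about z gives the same grasp; the last joint's range is limited). The gripper opens to 94 mm and grips with 3 to 60 N. Pads are 16 mm wide; open, the fingers measure 119 mm over their backs; the gripper's body (75 mm by 177 mm) begins 78 mm behind the grasp point.
Start: joints at [1.165, 0.087, 1.371, -0, 1.684, -0.103], TCP at [0.164, 0.525, 0.206] pointing down, gripper open.
Joint ranges: [-3.1, 3.1], [-0.76, 2.03], [0.27, 2.55], [-1.08, 4.22], [0.17, 2.65], [-2.57, 2.57]. Speed limits (rad/s): [2.79, 2.79, 3.14, 3.14, 3.14, 3.14].

INTERFACE

Orientations are given as a unit quaternion [x, y, z, w].
In Python, from plant import ctrl gives the robot as it stands.
- The arm moves only by the tool drive_tool, never from a script. Its argument "rows" is a list that holds one entry, the list of rows, each a list of 4 numbers: the shift along the world's x, y, z scaled (see below), then the turn about the world's z scaled (see below). A call has 1 to 8 rows; each row shifts and turns the pose as measured when the row begins; what a row does not reach is not made up. The controller multiplies each number of a shift by 500 mm and each number of a turn by pi/2 rad. A row lasts 1/12 s, in which the tool goes at most 41.7 mm and 7.16 degrees, less where a joint would pass 70% of its speed; a pose out of reach is approached as far as the arm can. A call with a number of a shift or a turn outside -1 to 1 is refused whole. A call with a gripper value outside its range is refused whole. "claw" is the opening, from 0 (shut) to 1 (fully open), set as the call begins (left out, the last holds). The fingers move at their own pace and stop on an object; the grip force is fixed at half the most. Time passes only in rows, so rows that do not move let the fingers close. It gives the time, the measured TCP pose, the force and the opening at its end, in the units of the state.
- ctrl.state(): the state, without advancing time (a new reading comes with each control period).
- ctrl.get_image(name): name is "scene" or "side" or "wrist"; returns (picture, depth): 384x512x3 uint8, red, green, blue; 384x512 float32, m along the optical axis (not along the pixel's ray), 0 where there is no reading.
- ctrl.camera_model(name): a dict with "fx", "fy", "cx", "cy" (pixels), "eye" and "attitude" of the camera in the world. Camera axes: x right, y down, z forward; pixel columns grow to the right and rows downward; lengths in m; the calibration is good to about 2 mm. A picture is of the moment at which its call begins: read the wrist's pose just before it. camera_model takes no time and is no camera call; for the wrist camera it gives the pose at the moment of the call.
- ctrl.job_done(): hands the job in, once; it reports no verdict.
The state is a dict: "time_s": time; "joint_pos": joint angles; "joint_velocities": joint speeds; "tau": joint torques, N m; "position": TCP position; "orientation": TCP orientation; "ft_force": force on the tool from outside, world axes, zero at the start; "torque": the same for the moment, N m; "opening": opening from 0.0 (shut) to 1.0 (fully open).
Only numpy, scipy, OpenCV 4.12 (cv2) and the standard library are available. Lean on these libraries where they do the work, as an engineer would, in place of code of your own. Each camera call takes 0.05 s, during which the arm holds its last target.

## Working session

There is one attempt and no reset: what is moved stays moved. The work goes in short steps, Python scripts to look and compute and a tool call to move; the robot and the scene stay as the last step left them, time stands still between calls to the robot, and variables do not carry over. Pictures are saved under pics/ and viewed, and the job is handed in when it is done.

Besides the shell and the picture viewer there is one more tool, called after "Request:" as name(argument=value, ...) on one line, values as JSON. drive_tool: Moves the arm, as the interface text tells. Shifts and turns lie within -1 to 1; 1 stands for 500 mm of shift or pi/2 rad of turn. Its arguments: {"type":"object","properties":{"rows":{"type":"array"},"claw":{"type":"number"}},"required":["rows"]}

```bash
mkdir -p pics; ls
python3 - <<'E'
from plant import ctrl
import cv2,numpy as np
s=ctrl.state(); print(s, ctrl.tcp_to_grasp)
for n in ["scene","side","wrist"]:
    m=ctrl.camera_model(n); print(n,m)
    p,d=ctrl.get_image(n)
    cv2.imwrite(f"pics/a_{n}.png",cv2.cvtColor(p,cv2.COLOR_RGB2BGR)); np.savez(f"a_{n}.npz",p=p,d=d,**{k:np.array(v) for k,v in m.items()})
E
```

```text
pics
{'time_s': 0.0, 'joint_pos': array([ 1.16489125e+00,  8.78875351e-02,  1.37221745e+00, -3.61251359e-05,
        1.68362948e+00, -1.03083217e-01]), 'joint_velocities': array([-0.00014825, -0.00062544, -0.00018356, -0.00287648,  0.00031708,
        0.00101626]), 'tau': array([ 2.51334095e-04, -3.40185463e+01, -3.02426755e+01,  7.17392773e-02,
        3.30400304e-02, -1.64226954e-04]), 'position': array([0.16380614, 0.52446072, 0.20435974]), 'orientation': array([ 1.50834975e-01,  9.88558376e-01, -1.04093540e-03, -2.52236062e-04]), 'ft_force': array([ 0.32236656,  0.28940958, -0.1999576 ]), 'torque': array([ 0.00877274,  0.02246138, -0.00376   ]), 'opening': 1.0016344384371525} 0.0188
scene {'fx': 379.67560873886424, 'fy': 379.67560873886424, 'cx': 257.8541268915552, 'cy': 190.18536031234922, 'eye': array([ 0.02638122, -0.60408233,  0.52174007]), 'attitude': array([ 0.81161139, -0.32657273,  0.17715666, -0.45083558])}
side {'fx': 496.745186910871, 'fy': 496.745186910871, 'cx': 255.62967004526809, 'cy': 190.50096717001045, 'eye': array([ 0.03388148, -1.16113101,  0.57707896]), 'attitude': array([ 0.80925629, -0.17796328,  0.11638398, -0.54762039])}
wrist {'fx': 321.95285308423234, 'fy': 321.95285308423234, 'cx': 248.7227803972157, 'cy': 190.05703938377022, 'eye': array([0.09054466, 0.5481736 , 0.38407438]), 'attitude': array([0.7987128 , 0.58653381, 0.07853358, 0.1089423 ])}
```

View pics/a_scene.png

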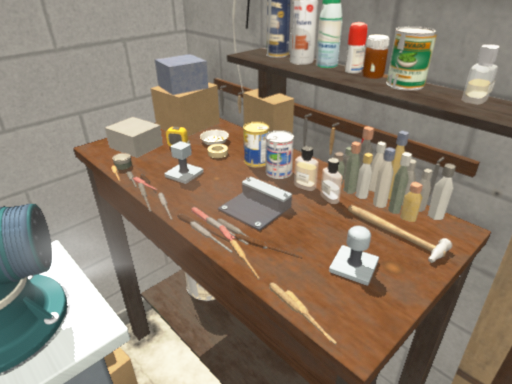

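View pics/a_side.png

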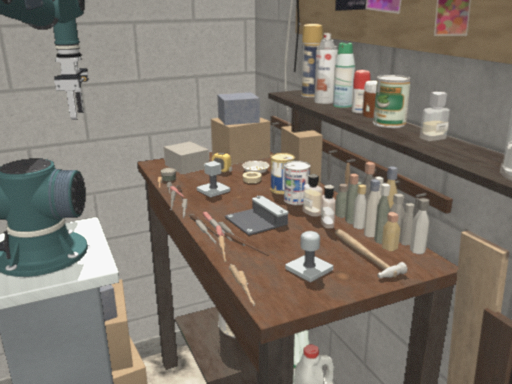

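View pics/a_wrist.png

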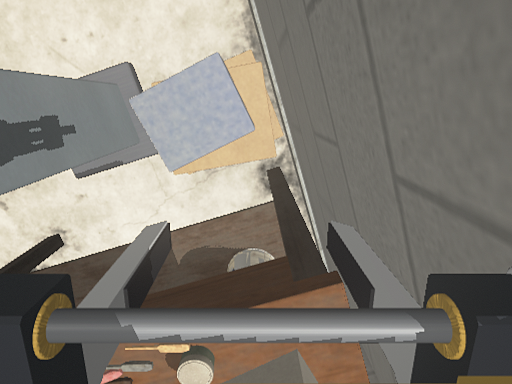

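The scene view shows the square stake at about (182,160), the holder at (258,202) with its lip on the far side, and the round stake at (356,255). Next I'll enlarge the picture and take the coordinates.

```bash
cat > h.py <<'E'
import numpy as np,cv2
from scipy.spatial.transform import Rotation as R
def cloud(f):
    z=np.load(f); d=z['d']; v,u=np.mgrid[:d.shape[0],:d.shape[1]]
    P=np.stack([(u-z['cx'])/z['fx']*d,(v-z['cy'])/z['fy']*d,d],-1)
    W=P@R.from_quat(z['attitude']).as_matrix().T+z['eye']
    W[d<=0]=np.nan
    return z['p'],W
E
python3 - <<'E'
from h import *
p,W=cloud('a_scene.npz')
b=cv2.cvtColor(p,cv2.COLOR_RGB2BGR)
c=cv2.resize(b[130:240,150:310],None,fx=5,fy=5,interpolation=cv2.INTER_CUBIC)
cv2.imwrite('pics/b_scene.png',c)
# top-down height map by world xy
for n in ['scene','side']:
    p,W=cloud(f'a_{n}.npz')
    print(n)
    for (u,v) in ([(180,147),(180,160),(200,172),(168,175),(185,180),(250,212),(265,185),(270,192),(358,234),(300,200)] if n=='scene' else [(212,165),(213,188),(255,220),(270,207),(310,238)]):
        print((u,v),W[v,u].round(4),p[v,u])
# height render
p,W=cloud('a_scene.npz')
m=np.isfinite(W[...,2])
x0,y0,s=0.2,-0.35,0.001
img=np.zeros((700,900,3),np.uint8)
ok=m&(W[...,2]>-.02)&(W[...,2]<.12)
for q,c in zip(W[ok],b[ok]):
    i=int((q[0]-x0)/s*1); j=int((q[1]-y0)/s)
    if 0<=i<700 and 0<=j<900: cv2.circle(img,(899-j,699-i),2,tuple(map(int,c)),-1)
cv2.imwrite('pics/b_top.png',cv2.resize(img,(771,600)))
E
```

```text
scene
(180, 147) [0.4986 0.1909 0.092 ] [245 247 246]
(180, 160) [0.5    0.2017 0.0493] [79 79 79]
(200, 172) [0.5417 0.1745 0.0068] [131 129 123]
(168, 175) [0.4659 0.2166 0.0103] [175 178 171]
(185, 180) [0.4824 0.1596 0.0117] [162 161 154]
(250, 212) [ 0.512  -0.0626  0.0063] [142 135 134]
(265, 185) [ 0.5854 -0.038   0.0385] [236 239 235]
(270, 192) [ 0.5703 -0.0703  0.0395] [236 240 236]
(358, 234) [ 0.5281 -0.3359  0.0886] [240 244 241]
(300, 200) [ 0.641  -0.1054  0.0007] [153 109  78]
side
(212, 165) [0.5022 0.1894 0.0888] [224 226 224]
(213, 188) [0.5015 0.1869 0.0149] [102 102 103]
(255, 220) [ 0.5318 -0.0581  0.0049] [127 127 131]
(270, 207) [ 0.5716 -0.0681  0.0395] [231 233 231]
(310, 238) [ 0.5285 -0.3494  0.0877] [202 206 203]
```

View pics/b_scene.png

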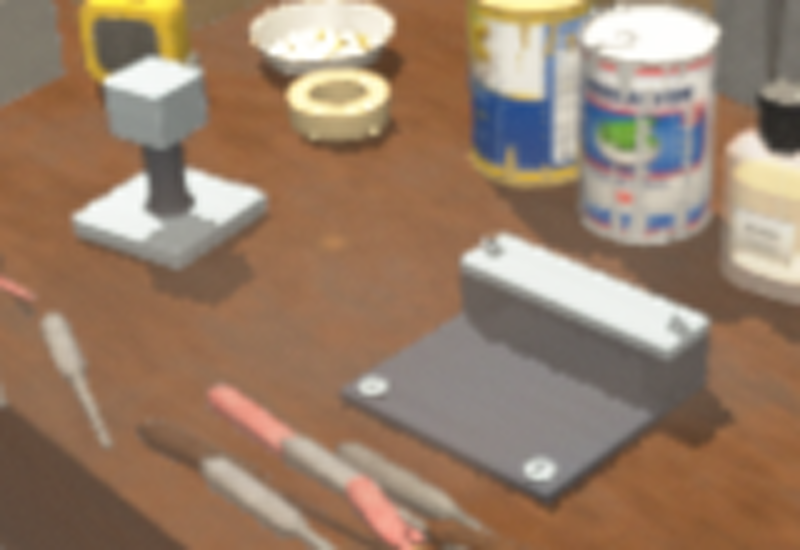

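View pics/b_top.png

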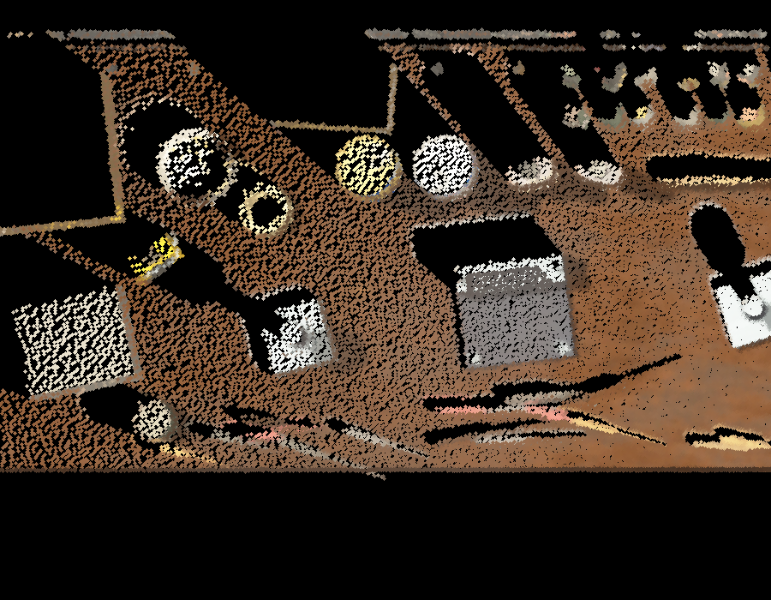

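The overhead reprojection shows the stake near (0.50, 0.19) and the holder near (0.54, -0.06). Both are turned by roughly 10°, so I'll fit rectangles to them.

```bash
cat > fit.py <<'E'
from h import *
def rect(W,cx,cy,r,z0,z1,lab):
    q=W.reshape(-1,3); m=(abs(q[:,0]-cx)<r)&(abs(q[:,1]-cy)<r)&(q[:,2]>z0)&(q[:,2]<z1)
    q=q[m]; 
    if len(q)<5: print(lab,len(q));return
    c,s,a=cv2.minAreaRect((q[:,:2]*1000).astype(np.float32))
    print(lab,len(q),'c',np.round(c,1),'size',np.round(s,1),'ang',round(a,1),'medz',round(np.median(q[:,2])*1000,1))
E
python3 - <<'E'
from fit import *
for n in ['scene','side']:
    p,W=cloud(f'a_{n}.npz')
    rect(W,.502,.19,.035,.086,.096,n+' head top')
    rect(W,.502,.19,.035,.07,.096,n+' head')
    rect(W,.502,.19,.06,.009,.016,n+' foot top')
    rect(W,.502,.19,.06,.004,.016,n+' foot')
    rect(W,.545,-.06,.1,.0345,.042,n+' lip')
    rect(W,.535,-.06,.085,.004,.0085,n+' plate')
    rect(W,.535,-.06,.085,.004,.042,n+' holder all')
    rect(W,.528,-.34,.06,.009,.016,n+' round foot')
    rect(W,.528,-.34,.04,.06,.1,n+' round head')
    # side line fits for lip and plate
    q=W.reshape(-1,3)
E
```

```text
scene head top 114 c [505.  200.7] size [38.4 41.4] ang 7.3 medz 90.4
scene head 220 c [504.6 202.7] size [39.5 42.9] ang 17.4 medz 86.6
scene foot top 326 c [506.2 202.9] size [78.  77.8] ang 14.1 medz 12.5
scene foot 388 c [506.2 202.9] size [78. 78.] ang 14.1 medz 12.2
scene lip 429 c [578.4 -47.3] size [ 38.2 130.2] ang 6.4 medz 38.2
scene plate 1414 c [532.  -52.6] size [119.2 132. ] ang 7.0 medz 6.3
scene holder all 2126 c [535.3 -52.1] size [124.9 132.3] ang 6.3 medz 6.9
scene round foot 917 c [ 537.5 -332.1] size [78.9 76. ] ang 17.4 medz 11.9
scene round head 484 c [ 535.6 -334. ] size [39.4 40.7] ang 66.8 medz 83.4
side head top 67 c [505.5 199.9] size [40.  39.5] ang 15.0 medz 89.7
side head 150 c [507.4 198.1] size [43.4 43.8] ang 14.0 medz 84.8
side foot top 194 c [505.8 201.4] size [76.2 79.4] ang 14.3 medz 12.0
side foot 247 c [505.7 200.2] size [78.4 81.3] ang 16.3 medz 11.4
side lip 271 c [576.9 -49.6] size [ 36.2 135.5] ang 6.9 medz 37.9
side plate 803 c [532.  -54.3] size [122.1 135.6] ang 7.0 medz 6.1
side holder all 1306 c [533.4 -54.9] size [124.8 137.2] ang 7.0 medz 7.1
side round foot 519 c [ 537.3 -334.6] size [77.7 78.4] ang 17.1 medz 11.9
side round head 319 c [ 536.9 -337.4] size [40.4 36.8] ang 12.0 medz 80.5
```

Request:
drive_tool(rows=[[[0.057,-0.054,0,0.029],[0.057,-0.054,0,0.029],[0.057,-0.054,0,0.029],[0.057,-0.054,0,0.029],[0.057,-0.054,0,0.029],[0.057,-0.054,0,0.029],[0.057,-0.054,0,0.029],[0.057,-0.054,0,0.029]]], claw=1)

```text
time_s: 0.82
position: [0.3914, 0.3028, 0.2004]
orientation: [-0.049, 0.999, -0.002, -0.003]
ft_force: [-0.1, 0.3, 0.4]
opening: 0.998
```

Request:
drive_tool(rows=[[[0.057,-0.051,0,0.025],[0.057,-0.051,0,0.025],[0.057,-0.051,0,0.025],[0.055,-0.05,0,0.022],[0,0,0,0],[0,0,0,0]]])

```text
time_s: 1.32
position: [0.5125, 0.1879, 0.1973]
orientation: [-0.123, 0.992, -0.004, -0.004]
ft_force: [-1.2, 1.1, 0.1]
opening: 1.002
```

```bash
cat > snap.py <<'E'
import sys
from plant import ctrl
from fit import *
def snap(n,tag):
    m=ctrl.camera_model(n); p,d=ctrl.get_image(n)
    cv2.imwrite(f"pics/{tag}_{n}.png",cv2.cvtColor(p,cv2.COLOR_RGB2BGR)); np.savez(f"{tag}_{n}.npz",p=p,d=d,**{k:np.array(v) for k,v in m.items()})
    return cloud(f"{tag}_{n}.npz")
def st():
    s=ctrl.state(); r=R.from_quat(s['orientation']).as_matrix()
    print('t',round(s['time_s'],2),'tcp',(s['position']*1000).round(1),'jawyaw',round(np.degrees(np.arctan2(r[1,1],r[0,1])),2),'tilt',r[:2,2].round(3),'F',s['ft_force'].round(1),'op',round(s['opening'],3),'q',s['joint_pos'].round(2))
E
python3 - <<'E'
from snap import *
st(); p,W=snap('wrist','c')
rect(W,.502,.2,.035,.086,.096,' head top')
rect(W,.502,.2,.06,.009,.016,' foot top')
E
```

```text
t 1.32 tcp [512.5 187.9 197.3] jawyaw 104.19 tilt [-0.007 -0.009] F [-1.2  1.1  0.1] op 1.002 q [ 0.25  0.09  1.39 -0.01  1.68 -1.57]
 head top 1643 c [507.8 203. ] size [38.5 37.7] ang 15.8 medz 90.3
 foot top 2551 c [507.5 202.8] size [75.8 76. ] ang 15.5 medz 12.4
```

View pics/c_wrist.png

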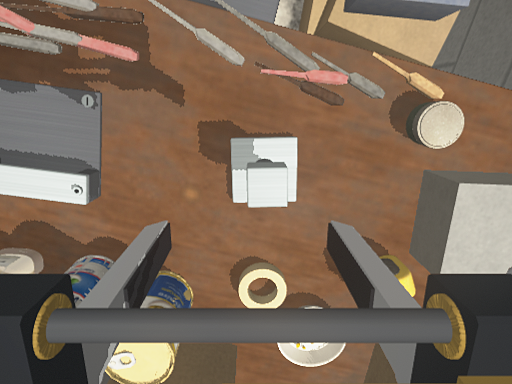

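The wrist view gives the stake at (507, 202.5), yaw about 15.5°, between the open jaws. Now I'll correct the position and descend.

Request:
drive_tool(rows=[[[-0.011,0.029,0,0.012],[0,0,0,0],[0,0,-0.05,0],[0,0,-0.05,0],[0,0,-0.05,0],[0,0,0,0]]])

```text
time_s: 1.87
position: [0.5031, 0.2078, 0.1224]
orientation: [-0.137, 0.991, -0.004, -0.001]
ft_force: [-0.4, -0.1, -0.6]
opening: 1.001
```

Run:
```python
from snap import *
st()
```

```text
t 1.87 tcp [503.1 207.8 122.4] jawyaw 105.74 tilt [-0.002 -0.009] F [-0.4 -0.1 -0.6] op 1.001 q [ 0.29  0.11  1.51 -0.01  1.52 -1.55]
```

Request:
drive_tool(rows=[[[0.008,-0.01,-0.03,0],[0,0,-0.04,0],[0,0,-0.04,0],[0,0,-0.015,0],[0,0,0,0],[0,0,0,0]]])

```text
time_s: 2.37
position: [0.5059, 0.2072, 0.0646]
orientation: [-0.141, 0.99, -0.004, 0.002]
ft_force: [-0.0, -0.3, -0.2]
opening: 0.997
```

Run:
```python
from snap import *
st(); p,W=snap('wrist','d')
rect(W,.502,.2,.035,.086,.096,' head top')
rect(W,.502,.2,.06,.009,.016,' foot top')
```

```text
t 2.37 tcp [505.9 207.2  64.6] jawyaw 106.19 tilt [ 0.005 -0.007] F [-0.  -0.3 -0.2] op 0.997 q [ 0.29  0.15  1.59 -0.01  1.4  -1.56]
 head top 4778 c [507.5 203.1] size [38.5 38. ] ang 15.2 medz 90.3
 foot top 5734 c [507.6 202.9] size [76.  76.1] ang 15.4 medz 12.4
```

View pics/d_wrist.png

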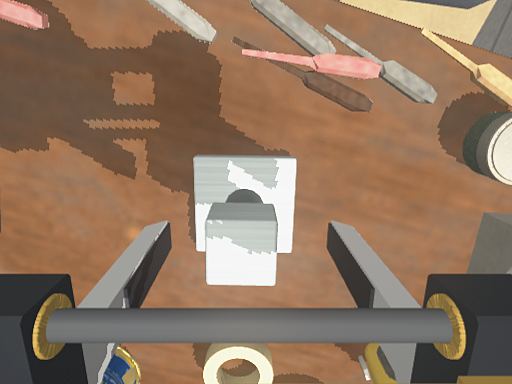

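Request:
drive_tool(rows=[[[0.003,-0.009,-0.018,-0.009],[0,0,0,0],[0,0,0,0]]])

```text
time_s: 2.67
position: [0.5103, 0.2034, 0.0596]
orientation: [-0.133, 0.991, -0.003, 0.006]
ft_force: [0.0, 0.4, -0.6]
opening: 1.002
```

Request:
drive_tool(rows=[[[0,0,0,0],[0,0,0,0],[0,0,0,0],[0,0,0,0],[0,0,0,0],[0,0,0,0],[0,0,0,0],[0,0,0,0]]], claw=0)

```text
time_s: 3.33
position: [0.5115, 0.2033, 0.0615]
orientation: [-0.133, 0.991, -0.003, 0.007]
ft_force: [-0.4, -0.1, -0.7]
opening: 0.465
```

Run:
```python
from snap import *
st()
```

```text
t 3.33 tcp [511.5 203.3  61.5] jawyaw 105.29 tilt [ 0.015 -0.004] F [-0.4 -0.1 -0.7] op 0.465 q [ 0.28  0.15  1.59 -0.01  1.39 -1.56]
```

Request:
drive_tool(rows=[[[-0.007,0,-0.01,0],[0,0,0,0],[0,0,0,0],[0,0,0,0],[0,0,0,0]]], claw=0)

```text
time_s: 3.75
position: [0.5094, 0.2038, 0.0577]
orientation: [-0.133, 0.991, -0.003, 0.01]
ft_force: [-0.7, -1.4, 1.5]
opening: 0.405
```

Run:
```python
from snap import *
st()
```

```text
t 3.75 tcp [509.4 203.8  57.7] jawyaw 105.28 tilt [ 0.02  -0.003] F [-0.7 -1.4  1.5] op 0.405 q [ 0.28  0.15  1.6  -0.01  1.37 -1.55]
```

Request:
drive_tool(rows=[[[0,0,0.03,0],[0,0,0.04,0],[0,0,0.04,0],[0,0,0.02,0],[0,0,0,0]]])

```text
time_s: 4.17
position: [0.5001, 0.2014, 0.1123]
orientation: [-0.133, 0.991, -0.005, -0.003]
ft_force: [0.7, -1.1, -5.5]
opening: 0.402
```

Run:
```python
from snap import *
st(); snap('side','e');p,W=snap('wrist','e')
s=ctrl.state()['position']
rect(W,s[0],s[1],.035,s[2]+.02,s[2]+.05,' head top')
```

```text
t 4.17 tcp [500.1 201.4 112.3] jawyaw 105.29 tilt [-0.006 -0.01 ] F [ 0.7 -1.1 -5.5] op 0.402 q [ 0.28  0.11  1.54 -0.01  1.51 -1.55]
 head top 7252 c [498. 201.] size [38.7 62.4] ang 15.9 medz 143.7
```

View pics/e_side.png

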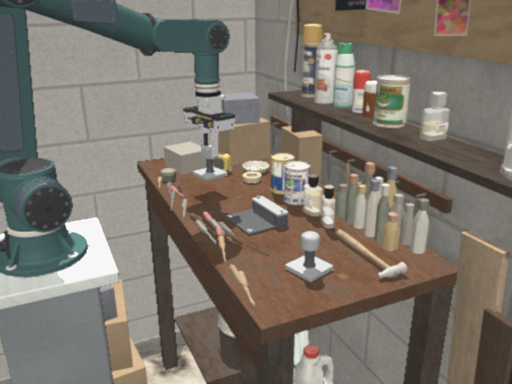

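View pics/e_wrist.png

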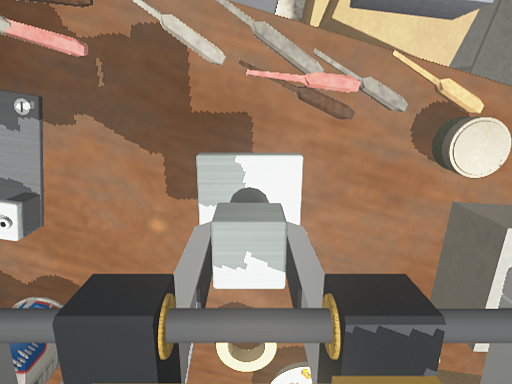

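Side and wrist views show the stake held square and upright, clear of the bench. I'll carry it to the holder's front.

Request:
drive_tool(rows=[[[0.003,-0.06,0,-0.012],[0.003,-0.06,0,-0.012],[0.003,-0.06,0,-0.012],[0.003,-0.06,0,-0.012],[0.003,-0.06,0,-0.012],[0.003,-0.06,0,-0.012],[0.003,-0.06,0,-0.012],[0.003,-0.04,0,-0.01]]])

```text
time_s: 4.93
position: [0.5004, -0.0323, 0.0928]
orientation: [-0.062, 0.998, -0.001, -0.018]
ft_force: [-0.2, 0.1, -6.9]
opening: 0.402
```

Request:
drive_tool(rows=[[[0,0,0,0],[0,0,0,0]]])

```text
time_s: 5.1
position: [0.4981, -0.0368, 0.0887]
orientation: [-0.058, 0.998, -0.002, -0.022]
ft_force: [0.3, 0.4, -5.7]
opening: 0.398
```

Run:
```python
from snap import *
st(); p,W=snap('wrist','f')
rect(W,.56,-.05,.12,.0345,.042,' lip')
rect(W,.535,-.055,.085,.004,.0085,' plate')
```

```text
t 5.1 tcp [498.1 -36.8  88.7] jawyaw 96.7 tilt [-0.043 -0.006] F [ 0.3  0.4 -5.7] op 0.398 q [-0.18  0.06  1.63 -0.01  1.49 -1.86]
 lip 1934 c [518.2 -34.6] size [126.6  76.2] ang 6.9 medz 38.4
 plate 4029 c [526.1 -54.1] size [101.3 130.4] ang 6.0 medz 6.4
```

View pics/f_wrist.png

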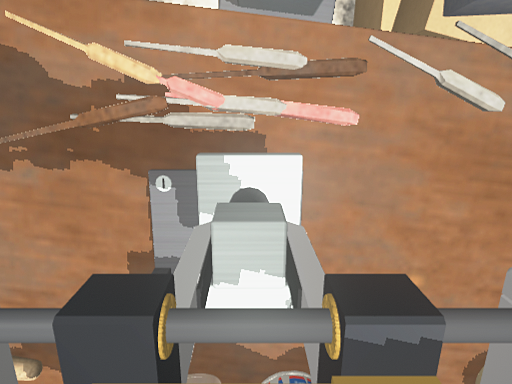

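Request:
drive_tool(rows=[[[0.014,-0.018,0.006,0],[0.014,-0.018,0.006,0],[0,0,0.003,0],[0,0,0,0]]])

```text
time_s: 5.48
position: [0.5125, -0.0533, 0.0943]
orientation: [-0.061, 0.998, -0.001, -0.023]
ft_force: [0.4, 0.6, -5.7]
opening: 0.401
```

```bash
cat > foot.py <<'E'
from snap import *
H=np.array([536.3,-53.0]); a=np.radians(6.7)
def foot(off=2.0):
    s=ctrl.state(); r=R.from_quat(s['orientation']).as_matrix()
    # grasp: foot centre 57.7 mm beyond TCP along tool z, off mm along tool x
    f=s['position']*1000+r[:,2]*57.7+r[:,0]*off
    d=f[:2]-H; print('foot',f.round(1),'holder xy',round(d@[np.cos(a),np.sin(a)],1),round(d@[-np.sin(a),np.cos(a)],1))
E
python3 - <<'E'
from foot import *
st(); foot()
E
```

```text
t 5.48 tcp [512.5 -53.3  94.3] jawyaw 97.03 tilt [-0.047 -0.005] F [ 0.4  0.6 -5.7] op 0.401 q [-0.2   0.1   1.59 -0.01  1.51 -1.9 ]
foot [507.9 -53.8  36.8] holder xy -28.3 2.5
```

Request:
drive_tool(rows=[[[0,-0.003,-0.015,0],[0,0,-0.015,0],[0,0,-0.01,0],[0,0,0,0]]])

```text
time_s: 5.82
position: [0.5133, -0.0534, 0.0729]
orientation: [-0.062, 0.998, -0.001, -0.023]
ft_force: [-0.9, -0.3, -6.6]
opening: 0.401
```

Run:
```python
from foot import *
st(); foot(); p,W=snap('scene','g'); b=cv2.cvtColor(p,cv2.COLOR_RGB2BGR)
cv2.imwrite('pics/g_crop.png',cv2.resize(b[110:240,180:340],None,fx=4,fy=4,interpolation=cv2.INTER_CUBIC))
```

```text
t 5.82 tcp [513.3 -53.4  72.9] jawyaw 97.16 tilt [-0.045 -0.004] F [-0.9 -0.3 -6.6] op 0.401 q [-0.2   0.11  1.61 -0.01  1.46 -1.9 ]
foot [508.7 -53.9  15.4] holder xy -27.5 2.3
```

View pics/g_crop.png

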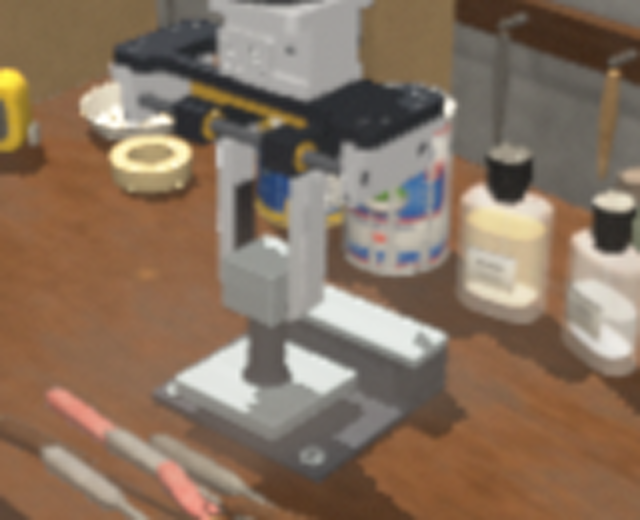

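Request:
drive_tool(rows=[[[0,-0.005,-0.012,0],[0,0,-0.004,0],[0,0,0,0]]])

```text
time_s: 6.12
position: [0.5138, -0.056, 0.0657]
orientation: [-0.063, 0.998, -0.001, -0.022]
ft_force: [0.8, 0.8, -3.9]
opening: 0.402
```

Run:
```python
from foot import *
st(); foot()
```

```text
t 6.12 tcp [513.8 -56.   65.7] jawyaw 97.2 tilt [-0.043 -0.005] F [ 0.8  0.8 -3.9] op 0.402 q [-0.21  0.12  1.62 -0.01  1.45 -1.9 ]
foot [509.3 -56.5   8.2] holder xy -27.2 -0.4
```

Request:
drive_tool(rows=[[[0.012,0.001,0.001,0],[0.012,0.001,0.001,0],[0.012,0.002,0.001,0],[0.012,0.001,0.001,0],[0,0,0,0]]])

```text
time_s: 6.53
position: [0.5408, -0.0533, 0.0679]
orientation: [-0.063, 0.998, -0.001, -0.021]
ft_force: [0.4, 0.8, -6.2]
opening: 0.401
```

Run:
```python
from foot import *
st(); foot()
```

```text
t 6.53 tcp [540.8 -53.3  67.9] jawyaw 97.18 tilt [-0.042 -0.005] F [ 0.4  0.8 -6.2] op 0.401 q [-0.19  0.17  1.55 -0.01  1.46 -1.89]
foot [536.4 -53.8  10.3] holder xy 0.0 -0.8
```

Request:
drive_tool(rows=[[[0.008,0.002,-0.004,0],[0.006,0.001,-0.003,0],[0,0,0,0]]])

```text
time_s: 6.78
position: [0.5486, -0.052, 0.066]
orientation: [-0.063, 0.998, -0.002, -0.022]
ft_force: [0.2, -0.3, -6.6]
opening: 0.404
```

Run:
```python
from foot import *
st(); foot()
```

```text
t 6.78 tcp [548.6 -52.   66. ] jawyaw 97.19 tilt [-0.043 -0.006] F [ 0.2 -0.3 -6.6] op 0.404 q [-0.19  0.19  1.54 -0.01  1.46 -1.88]
foot [544.1 -52.6   8.4] holder xy 7.8 -0.5
```

Another 2–3 mm in small steps, watching for force from the back stop.

Request:
drive_tool(rows=[[[0.006,0.001,-0.002,0],[0,0,0,0]]])

```text
time_s: 6.95
position: [0.5514, -0.0516, 0.0658]
orientation: [-0.063, 0.998, -0.002, -0.022]
ft_force: [-1.5, -0.2, -4.0]
opening: 0.404
```

Request:
drive_tool(rows=[[[0.003,0,-0.003,0],[0,0,0,0]]])

```text
time_s: 7.12
position: [0.5515, -0.0516, 0.0659]
orientation: [-0.063, 0.998, -0.002, -0.024]
ft_force: [-0.1, 0.1, -5.9]
opening: 0.399
```

Run:
```python
from foot import *
st(); foot()
```

```text
t 7.12 tcp [551.5 -51.6  65.9] jawyaw 97.18 tilt [-0.047 -0.006] F [-0.1  0.1 -5.9] op 0.399 q [-0.19  0.2   1.53 -0.02  1.46 -1.88]
foot [546.8 -52.2   8.4] holder xy 10.5 -0.4
```

Request:
drive_tool(rows=[[[0,0,-0.006,0],[0,0,-0.003,0],[0,0,0,0]]])

```text
time_s: 7.37
position: [0.5515, -0.0515, 0.0659]
orientation: [-0.063, 0.998, -0.002, -0.023]
ft_force: [-0.4, -0.2, -6.2]
opening: 0.4
```

Run:
```python
from foot import *
st(); foot()
```

```text
t 7.37 tcp [551.5 -51.5  65.9] jawyaw 97.17 tilt [-0.046 -0.007] F [-0.4 -0.2 -6.2] op 0.4 q [-0.19  0.2   1.53 -0.02  1.46 -1.88]
foot [546.9 -52.2   8.3] holder xy 10.6 -0.4
```

Request:
drive_tool(rows=[[[0,0,-0.012,0],[0,0,0,0]]])

```text
time_s: 7.53
position: [0.5522, -0.0515, 0.0658]
orientation: [-0.062, 0.998, -0.002, -0.021]
ft_force: [-1.3, 0.7, -6.9]
opening: 0.403
```

Run:
```python
from foot import *
st(); foot(); p,W=snap('scene','i'); b=cv2.cvtColor(p,cv2.COLOR_RGB2BGR)
cv2.imwrite('pics/i_crop.png',cv2.resize(b[110:240,200:340],None,fx=5,fy=4.5,interpolation=cv2.INTER_CUBIC))
```

```text
t 7.53 tcp [552.2 -51.5  65.8] jawyaw 97.17 tilt [-0.043 -0.007] F [-1.3  0.7 -6.9] op 0.403 q [-0.19  0.2   1.53 -0.01  1.46 -1.88]
foot [547.8 -52.2   8.3] holder xy 11.5 -0.5
```

View pics/i_crop.png

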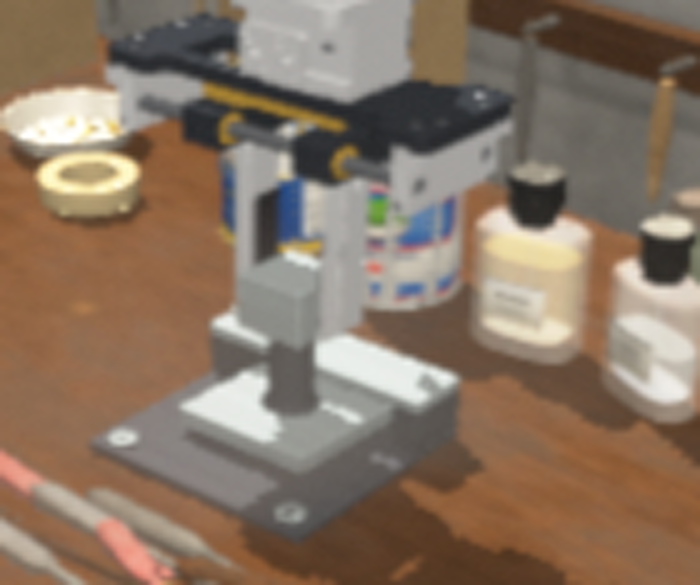

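Request:
drive_tool(rows=[[[0,0,-0.01,0],[0,0,-0.01,0],[0,0,0,0],[0,0,0,0]]])

```text
time_s: 7.92
position: [0.5522, -0.0517, 0.0645]
orientation: [-0.062, 0.998, -0.003, -0.02]
ft_force: [-1.8, 0.0, -5.8]
opening: 0.401
```

Run:
```python
from foot import *
st(); foot()
```

```text
t 7.92 tcp [552.2 -51.7  64.5] jawyaw 97.14 tilt [-0.04  -0.008] F [-1.8  0.  -5.8] op 0.401 q [-0.19  0.2   1.53 -0.02  1.45 -1.88]
foot [547.9 -52.4   6.9] holder xy 11.6 -0.8
```

Request:
drive_tool(rows=[[[0,0,0,0],[0,0,0,0],[0,0,0,0],[0,0,0,0],[0,0,0,0],[0,0,0,0],[0,0,0,0],[0,0,0,0]]], claw=0.8)

```text
time_s: 8.58
position: [0.5573, -0.0521, 0.064]
orientation: [-0.062, 0.998, -0.003, -0.015]
ft_force: [0.7, -0.4, -0.4]
opening: 0.799
```

Run:
```python
from foot import *
st()
p,W=snap('wrist','j')
rect(W,.55,-.052,.03,.088,.105,' head top')
q=W.reshape(-1,3);m=(abs(q[:,0]-.515)<.02)&(abs(q[:,1]+.055)<.03)&(q[:,2]>.01)&(q[:,2]<.03);print(m.sum(),np.percentile(q[m][:,2],[5,50,95]))
```

```text
t 8.58 tcp [557.3 -52.1  64. ] jawyaw 97.16 tilt [-0.03  -0.008] F [ 0.7 -0.4 -0.4] op 0.799 q [-0.19  0.2   1.53 -0.01  1.44 -1.88]
 head top 5594 c [546.  -52.7] size [38.  38.2] ang 6.9 medz 96.3
3236 [0.01693867 0.01840684 0.01966634]
```

View pics/j_wrist.png

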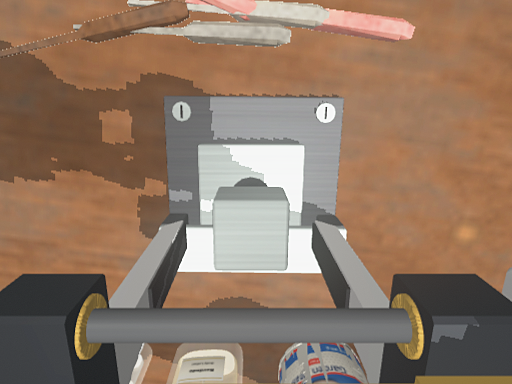

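Released: the head top is at 96.3 mm, so the foot is flat on the plate. I'll measure the stake against the plate's front edge in the same wrist view.

Run:
```python
from foot import *
p,W=cloud('j_wrist.npz')
q=W.reshape(-1,3)*1000
m=(abs(q[:,0]-530)<90)&(abs(q[:,1]+55)<85)&(q[:,2]>4.5)&(q[:,2]<8.5)
c,s,an=cv2.minAreaRect(q[m][:,:2].astype(np.float32));print('plate',c,s,an)
m2=(abs(q[:,0]-530)<60)&(abs(q[:,1]+55)<60)&(q[:,2]>16)&(q[:,2]<20.5)
cf,sf,af=cv2.minAreaRect(q[m2][:,:2].astype(np.float32));print('foot vis',cf,sf,af)
t=np.radians(6.9);ex=np.array([np.cos(t),np.sin(t)]);ey=np.array([-ex[1],ex[0]])
P=q[m][:,:2]@ex;F=q[m2][:,:2]@ex;PY=q[m][:,:2]@ey;hc=np.array([546,-52.7])
x0=np.percentile(P,.2);y=(np.percentile(PY,.3)+np.percentile(PY,99.7))/2
print('holder x of stake by head',hc@ex-x0-61,'by foot edge',np.percentile(F,.3)+38-x0-61,'y',hc@ey-y)
```

```text
plate (505.999267578125, -56.01005554199219) (133.03814697265625, 130.0384979248047) 6.534681797027588
foot vis (538.8241577148438, -57.241737365722656) (59.597503662109375, 118.37691497802734) 6.81983757019043
holder x of stake by head 42.987117779926564 by foot edge 43.67229448848292 y -1.5287877058583064
```

Run:
```python
from foot import *
p,W=cloud('j_wrist.npz')
q=W.reshape(-1,3)*1000
t=np.radians(6.9);ex=np.array([np.cos(t),np.sin(t)]);ey=np.array([-ex[1],ex[0]])
m=(q[:,0]>464)&(q[:,0]<520)&(abs(q[:,1]+55)<85)&(q[:,2]>4.5)&(q[:,2]<8.5)
c,s,an=cv2.minAreaRect(q[m][:,:2].astype(np.float32));print('plate',c,s,an)
P=q[m][:,:2]@ex;PY=q[m][:,:2]@ey;hc=np.array([546,-52.7])
x0=np.percentile(P,.3)
m2=(q[:,2]>16)&(q[:,2]<20)&(abs(q[:,0]-515)<15)&(abs(q[:,1]+55)<50)
F=q[m2][:,:2]@ex
print('by head',hc@ex-x0-61,'by foot',np.percentile(F,.3)+38-x0-61,'y',hc@ey-(PY.min()+PY.max())/2)
```

```text
plate (500.4564514160156, -56.606910705566406) (51.498104095458984, 130.376953125) 5.51163911819458
by head 9.861137176581508 by foot 10.524593621563383 y -1.5887783861108744
```

Stake centre is at holder x ≈ 10 mm (fully home is 11), y ≈ -1.6 mm, square within about 1°. I'll retreat straight up.

Request:
drive_tool(rows=[[[0,0,0.04,0],[0,0,0.06,0],[0,0,0.06,0],[0,0,0.06,0],[0,0,0.02,0],[0,0,0,0]]])

```text
time_s: 9.13
position: [0.5537, -0.0515, 0.1851]
orientation: [-0.062, 0.998, -0.002, -0.019]
ft_force: [-0.6, 0.3, 0.3]
opening: 0.8
```

Run:
```python
from foot import *
st()
p,W=snap('wrist','k'); snap('scene','k'); 
rect(W,.55,-.052,.04,.088,.105,' head top')
p,W=cloud('k_scene.npz')
rect(W,.55,-.052,.04,.092,.1,' head top scene')
rect(W,.528,-.34,.06,.009,.016,' round foot')
b=cv2.cvtColor(p,cv2.COLOR_RGB2BGR)
cv2.imwrite('pics/k_crop.png',cv2.resize(b[60:300,180:400],(733,600),interpolation=cv2.INTER_CUBIC))
```

```text
t 9.13 tcp [553.7 -51.5 185.1] jawyaw 97.16 tilt [-0.037 -0.007] F [-0.6  0.3  0.3] op 0.8 q [-0.19  0.13  1.36 -0.01  1.68 -1.88]
 head top 1917 c [546.3 -52.8] size [38. 38.] ang 6.9 medz 96.3
 head top scene 164 c [545.  -52.2] size [42.1 40.2] ang 9.8 medz 96.2
 round foot 912 c [ 536.7 -332.3] size [77.  76.1] ang 17.0 medz 12.0
```

View pics/k_crop.png

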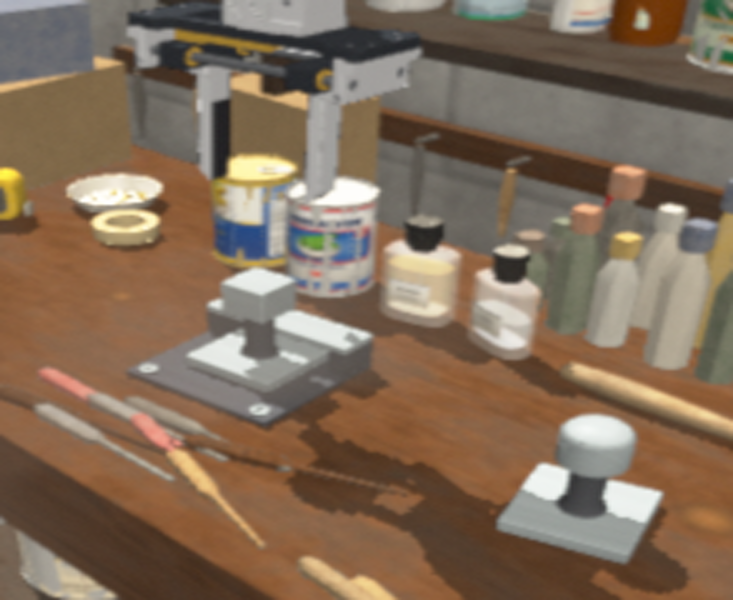

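The picture shows the stake upright in the holder with its foot under the lip, the gripper clear above it, and the round stake where it was.

```bash
python3 -c "
from plant import ctrl
print(ctrl.job_done())"
```

```text
the job is handed in; nothing more can be done
None
```

The square-headed stake is seated in the holder and released, and I handed the job in at about 9.2 s. I gripped it by the head, carried it to the holder's open front, lowered it, slid it in under the lip, let go and lifted the gripper clear.

**Last checks**
- **Flat:** the head top is at 96.3 mm (6 mm plate plus 90 mm stake), so the foot is flat on the base plate and upright.
- **Home:** the centre is at holder x of about 10 mm by the head and 10.5 mm by the foot edge. Fully home is 11 mm, so any gap to the back stop is about 1 mm or less. I felt no clear push from the stop.
- **Sideways:** it sits about -1.6 mm from the pocket's middle.
- **Square:** the wrist view puts the head at 6.9°, against a holder angle of about 6.5–7° from the earlier views.
- **Round stake:** it moved less than 1 mm, which is within measurement noise.
- **Gripper:** it is about 90 mm above the head and reads no contact force.

**Disagreements**
- The scene camera read the head angle as 9.8°, but from few points. The partial plate fit in the wrist view gave 5.5° for the holder. The 12° limit is met on any of these readings.
- The arm sagged and tilted by up to about 2.7° during the carry, and the last small downward steps hardly moved it. The foot was therefore let go about 1 mm above the plate and settled flat.

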